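Unhook the paddle and stir the polishing balls

ROBOT

A 6-joint arm with a two-finger parallel gripper is mounted at the origin on the work surface; the furniture and walls round the work are solid. World frame = base frame: x ahead of the robot, y to its left, z up, the work surface at z = 0. Lengths are in m, angles in rad, forces in N, time in s.
With the tool pointing down it reaches from about 0.35 to 0.875 m from the base axis. Payload 4.2 kg.
Tool frame: the origin (TCP) lies between the finger pads; the fingertips stand 8 mm ahead of it and the grasp point (between the pads) lies 11 mm behind it (env.tcp_to_tips is the distance from the TCP to the fingertips, in m); z points along the fingers, y is the line along which they close (so a half turn about z gives the same grasp; the last joint's range is limited). The gripper opens to 85 mm and grips with 20 to 120 N. Pads are 22 mm wide; open, the fingers measure 114 mm over their backs; the gripper's body (76 mm by 85 mm) begins 54 mm behind the grasp point. The pads swing forward as they close: fully open they stand 13 mm farther back than shut.
Start: joints at [1.475, 0.385, 0.008, 0, -1.194, -0.259], TCP at [0.217, 0.586, 0.239] pointing down, gripper open.
Joint ranges: [-3.14, 3.14], [-1.21, 2.06], [-1.07, 1.41], [-3.16, 2.05], [-2.99, -0.16], [-3.1, 3.1]. Speed limits (rad/s): [2.79, 2.79, 3.14, 3.14, 3.14, 3.14].

INTERFACE

Orientations are given as a unit quaternion [x, y, z, w].
In Python, from cell import env, viewer gives the robot as it stands. The module is installed in compiled form; this text tells all that it offers.
- The arm moves only by the shell command python3 -m handwheel 'ROWS' [FORCE]. ROWS is JSON, a list of rows, each a list of 7 numbers: the turn, a rotation vector about the tool's x, y, z normalised to -1 to 1, where 1 is 2 rad, then the shift along the tool's x, y, z normalised to -1 to 1, where 1 is 0.2 m, then the opening, from 0 (shut) to 1 (fully open). In form: [[ax, ay, az, dx, dy, dz, grip], ...]. A call has 1 to 12 rows; each row is the pose to reach, as a shift and turn from the pose commanded when the call began, along the tool's axes at that moment; what a row does not reach only later rows make up. A row lasts 1/12 s, in which the tool goes at most 41.7 mm and 7.16 degrees, less where a joint would pass 70% of its speed; a pose out of reach is approached as far as the arm can. A call with a number of a shift or a turn outside -1 to 1 is refused whole. A call with a gripper value outside its range is refused whole. The fingers move at their own pace and stop on an object; FORCE is the grip in N (left out, the last holds). Time passes only in rows, so rows that repeat a pose let the fingers close. It gives the time, the measured TCP pose, the force, the opening and the grip force at its end, in the units of the state.
- env.state(): the state, without advancing time (a new reading comes with each control period).
- viewer.grab_frame(name): name is "scene" or "top" or "wrist"; returns the picture (420x560x3 uint8, red, green, blue); there is no depth.
- viewer.camera_info(name): a dict with "fx", "fy", "cx", "cy" (pixels), "world_to_cam" (4x4, takes a point from world to camera coordinates). Camera axes: x right, y up, looking along -z (the intrinsics and any distortion apply to the point x, -y, -z); pixel columns grow to the right and rows downward; lengths in m; the calibration is good to about 2 mm. A picture is of the moment at which its call begins: read the wrist's pose just before it. camera_info takes no time and is no camera call; for the wrist camera it gives the pose at the moment of the call.
- env.finish_job(): hands the job in; it is judged then, once.
Trained networks look in the newest picture that a camera, given by its name, has taken for a name from the list of things; names that differ only in an ending like _2 or _b are one class to them, and where a whole thing is asked for, a point or a joint stands for the part that bears it (a point fixed in the world has none). Each returns a list of dicts, best first, with "confidence" (0 to 1); they miss things now and then, are a little off and sometimes report something else, mostly with a low value. They report only what shows in the picture. A call takes as long as a camera call.
- viewer.recognise(label, camera): "rect" ([left, top, width, height] as shares, 0 to 1, of the picture: columns of its width, rows of its height, round what is visible of it).
- viewer.landmark_of(label, camera): "xy" ([column, row] as shares, 0 to 1, of the picture: columns of its width, rows of its height: a listed point, or the origin of a listed thing).
The state is a dict: "t": time; "joints": joint angles; "dq": joint speeds; "effort": joint torques, N m; "position": TCP position; "tool_rot": TCP orientation; "force": force on the tool from outside, world axes, zero at the start; "ft_torque": the same for the moment, N m; "opening": finger opening in m; "grasp_force": force on a finger pad.
Only numpy, scipy, OpenCV 4.12 (cv2) and the standard library are available. Lean on these libraries where they do the work, as an engineer would, in place of code of your own. Each camera call takes 0.05 s, during which the arm holds its last target. There are 200 camera calls.

TASK

Lift the wooden-handled stirring paddle up and off its peg on the leaning tool stand. With its blade down at the floor of the steel tub, among the polishing balls, start on the side away from the robot and stir counter-clockwise (seen from above) in a circle 4 to 5 cm across round the tub's middle, one full turn and a little more. Then leave the paddle in the tub, blade at the bottom and handle leaning on the rim, with every ball still inside and the spanner still hanging on its peg.

Things in the scene. Friction and masses are not known exactly. Their poses are not given: they have to be found in the camera images.
- rack: steel tool stand, fixed; foot 80 x 96 x 8 mm, origin under its centre, -x its front (looks to the robot's left), +y away from the robot. A post and, 30 mm before it, two 126 mm cross bars lean back 20 deg (top towards +x), 0.25 m high. From the upper bar two 6 mm pegs at y +50 and -50 mm stand 24 mm out at right angles to the lean, ends turned up 6 mm. Either may carry the paddle
- paddle: paddle, 193 mm, 0.14 kg, hung by its eye, leaning back 20 deg. Origin on its axis 107 mm above the blade's foot; z to the eye, x thickness (front -x), y width. From the foot: steel blade to 42, 30 wide, 5 thick; 8 mm shaft; wooden handle 87-155, 20 wide, 16 thick; eye = ring at 172, 29 mm clear, 7 mm bar. Free once raised 8 to 20 mm along z (higher, ring meets peg), then drawn 40 along -x
- paddle_tip (a point): middle of the paddle blade's lower edge (107 mm below the paddle's origin)
- paddle_grip (a point): where to grip the wooden handle: on the paddle's axis, 115 mm above the blade's foot, fingers closing across its 20 mm width (y). The peg and eye above call for a tool tilted some 40 deg. Between the cross bars, 30 mm are free behind the handle
- paddle_eye (a point): centre of the paddle's eye (172 mm above the blade's foot)
- hook_far (a point): on the axis of the peg at rack y +50 mm, in the plane of the hung paddle; the peg goes on 24 mm towards the front
- hook_near (a point): the same on the peg at rack y -50 mm
- spanner: combination spanner, plain steel, 200 mm long, hanging by its ring end on the other peg; leave it there. Origin mid-length; its y axis runs up to the ring end
- tub: round open steel tub, fixed, 152 mm over the rim, 65 mm high, wall 4 mm, inner floor 5 mm up and about 130 mm across. Origin under its centre; x points away from the robot, y to the left, z up
- tub_in (a point): centre of the tub's inner floor; axes as the tub's
- ball0_center (a point): centre of a grey ceramic polishing ball, 24 mm across, lying loose on the tub's floor
- ball1_center (a point): centre of a grey ceramic polishing ball, 24 mm across, lying loose on the tub's floor
- ball2_center (a point): centre of a grey ceramic polishing ball, 24 mm across, lying loose on the tub's floor
- ball3_center (a point): centre of a grey ceramic polishing ball, 24 mm across, lying loose on the tub's floor
- ball4_center (a point): centre of a grey ceramic polishing ball, 24 mm across, lying loose on the tub's floor
- ball5_center (a point): centre of a grey ceramic polishing ball, 24 mm across, lying loose on the tub's floor
- ball6_center (a point): centre of a grey ceramic polishing ball, 24 mm across, lying loose on the tub's floor

How it is judged:
On the way, in this order (a step that is already met when the one before it is completed fails the run):
1. the paddle is lifted off its peg (distance between paddle_eye and hook_far above 0.04 m and distance between paddle_eye and hook_near above 0.04 m), for 0.1 s.
2. with the blade down among the balls, its tip passes the far side of the middle (12 mm or more out) (z of paddle_tip in the frame of tub_in below 0.022 m and horizontal distance between paddle_tip and tub_in below 0.065 m and x of paddle_tip in the frame of tub_in above 0.012 m and y of paddle_tip in the frame of tub_in between -0.012 and 0.012 m), for 0.02 s.
3. with the blade down among the balls, its tip passes then the left side of the middle (12 mm or more out) (z of paddle_tip in the frame of tub_in below 0.022 m and horizontal distance between paddle_tip and tub_in below 0.065 m and y of paddle_tip in the frame of tub_in above 0.012 m and x of paddle_tip in the frame of tub_in between -0.012 and 0.012 m), for 0.02 s.
4. with the blade down among the balls, its tip passes then the near side of the middle (12 mm or more out) (z of paddle_tip in the frame of tub_in below 0.022 m and horizontal distance between paddle_tip and tub_in below 0.065 m and x of paddle_tip in the frame of tub_in below -0.012 m and y of paddle_tip in the frame of tub_in between -0.012 and 0.012 m), for 0.02 s.
5. with the blade down among the balls, its tip passes then the right side of the middle (12 mm or more out) (z of paddle_tip in the frame of tub_in below 0.022 m and horizontal distance between paddle_tip and tub_in below 0.065 m and y of paddle_tip in the frame of tub_in below -0.012 m and x of paddle_tip in the frame of tub_in between -0.012 and 0.012 m), for 0.02 s.
6. with the blade down among the balls, its tip passes then the far side again of the middle (12 mm or more out) (all of step 2), for 0.02 s.
At the end, for the whole second after the job is handed in: Paddle released, at rest in the tub: tip within 66 mm of its middle and under 35 mm above its floor, eye over 60 mm above the floor (leaning on the rim); every ball in the tub (within 75 mm of its middle, below 70 mm); spanner moved less than 25 mm (horizontal distance between paddle_tip and tub_in below 0.066 m and z of paddle_tip in the frame of tub_in below 0.035 m and z of paddle_eye in the frame of tub_in above 0.06 m and linear speed of paddle below 0.02 m/s and angular speed of paddle below 0.3 rad/s and distance of spanner from where it was at the start of the episode below 0.025 m and horizontal distance between each of ball0_center, ball1_center, ball2_center, ball3_center, ball4_center, ball5_center, ball6_center and tub_in below 0.075 m and height (world z) of each of ball0_center, ball1_center, ball2_center, ball3_center, ball4_center, ball5_center, ball6_center below 0.07 m); the robot touches nothing.
It fails at once if the spanner is knocked off its place (25 mm) (distance of spanner from where it was at the start of the episode above 0.025 m).
It fails at once if a ball leaves the tub (horizontal distance between any of ball0_center, ball1_center, ball2_center, ball3_center, ball4_center, ball5_center, ball6_center and tub_in above 0.085 m).
It also fails if it takes over 58 s, if anything falls off the work surface, if the arm or the gripper's body presses on something with over 40 N, if the wrist force passes 120 N, or if a joint passes its speed limit or range.

## Working session

There is one attempt and no reset: what is moved stays moved. The work goes in short steps, Python scripts to look and compute and a shell command to move; the robot and the scene stay as the last step left them, time stands still between calls to the robot, and variables do not carry over. Pictures are saved under pics/ and viewed, at most 13 in all, crops included, and the job is handed in when it is done.

```bash
mkdir -p pics; cat > h.py <<'E'
import numpy as np, cv2
from cell import env, viewer
def ray(cam,xy):
    i=viewer.camera_info(cam); M=np.array(i["world_to_cam"]); u,v=xy[0]*560,xy[1]*420
    d=np.array([(u-i["cx"])/i["fx"],-(v-i["cy"])/i["fy"],-1.]); R=M[:3,:3]
    return -R.T@M[:3,3],R.T@d/np.linalg.norm(d)
def tri(rs):
    A=0;b=0
    for o,d in rs:
        P=np.eye(3)-np.outer(d,d);A=A+P;b=b+P@o
    x=np.linalg.solve(A,b); return x,[float(np.linalg.norm((np.eye(3)-np.outer(d,d))@(x-o))) for o,d in rs]
def proj(cam,p):
    i=viewer.camera_info(cam); M=np.array(i["world_to_cam"]);c=M[:3,:3]@p+M[:3,3]
    return i["cx"]+i["fx"]*c[0]/-c[2], i["cy"]-i["fy"]*c[1]/-c[2]
def snap(cam,name):
    im=viewer.grab_frame(cam); cv2.imwrite(f"pics/{name}.png",im[:,:,::-1]); return im
E
python3 - <<'E'
from h import *
np.set_printoptions(precision=4,suppress=True)
print(viewer.camera_info("scene").keys())
ims=[snap(c,"a_"+c) for c in ("scene","top","wrist")]
L=["paddle","paddle_tip","paddle_grip","paddle_eye","hook_far","hook_near","spanner","tub","tub_in","rack"]
for l in L:
    rs=[]
    for c in("scene","top"):
        r=viewer.landmark_of(l,c)
        if r: print(l,c,[(round(q["confidence"],2),np.round(np.array(q["xy"])*[560,420],1)) for q in r[:2]]); rs.append(ray(c,r[0]["xy"]))
    if len(rs)==2: print("   ",*tri(rs))
s=env.state();print(s["position"],s["tool_rot"],s["t"],s["opening"])
E
```

```text
dict_keys(['fx', 'fy', 'cx', 'cy', 'world_to_cam'])
paddle scene [(0.74, array([273.2, 177.9])), (0.61, array([233.9, 123. ]))]
paddle top [(0.79, array([305.3, 209.4]))]
    [0.513  0.1436 0.1593] [0.003612508064016783, 0.003612508064016728]
paddle_tip scene [(0.92, array([265.7, 217.7])), (0.4, array([278.7, 144.4]))]
paddle_tip top [(0.71, array([284.5, 213.2]))]
    [0.5172 0.1841 0.0821] [0.003946201742087606, 0.00394620174208763]
paddle_grip scene [(0.65, array([270.9, 173. ]))]
paddle_grip top [(0.92, array([309.9, 215.2]))]
    [0.5098 0.1365 0.1645] [0.006370103081609863, 0.006370103081609835]
paddle_eye scene [(0.89, array([276.2, 144.3])), (0.37, array([232.2, 162.6]))]
paddle_eye top [(0.56, array([322.3, 211.1]))]
    [0.5064 0.1183 0.2249] [0.004334376440377916, 0.004334376440377992]
hook_far scene [(0.39, array([229.2, 162.9])), (0.35, array([272.4, 173.2]))]
hook_far top [(0.89, array([332.6, 158.7]))]
    [0.6396 0.0723 0.0989] [0.005008424820417122, 0.005008424820417099]
hook_near scene [(0.57, array([281.4, 140.7]))]
hook_near top [(0.96, array([323.6, 207.7])), (0
[... 221 characters left out ...]
)]
    [0.6021 0.1216 0.1542] [0.003882182189415667, 0.0038821821894156282]
tub scene [(0.8, array([294.3, 304.7])), (0.24, array([280.3, 141.2]))]
tub top [(0.74, array([230.6, 258.3])), (0.71, array([214.2, 275.4]))]
    [ 0.4186  0.3135 -0.0001] [0.005098888219622297, 0.0050988882196221835]
tub_in scene [(0.7, array([289.5, 308.3]))]
tub_in top [(0.88, array([227.8, 259.6]))]
    [ 0.4207  0.3213 -0.0038] [1.2528285021816625e-05, 1.2528285021737522e-05]
rack scene [(0.62, array([256.3, 219. ]))]
rack top [(0.78, array([302.7, 204.5]))]
    [0.5538 0.1359 0.0075] [0.0008383501095268029, 0.0008383501095265951]
[0.2171 0.586  0.2393] [ 0.9843 -0.1765 -0.      0.    ] 1.15 0.08565258132935785
```

View pics/a_scene.png

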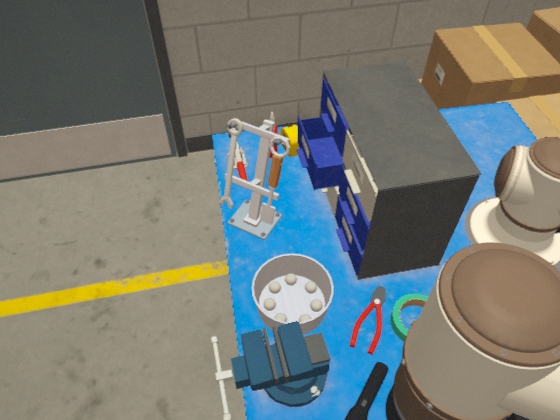

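View pics/a_top.png

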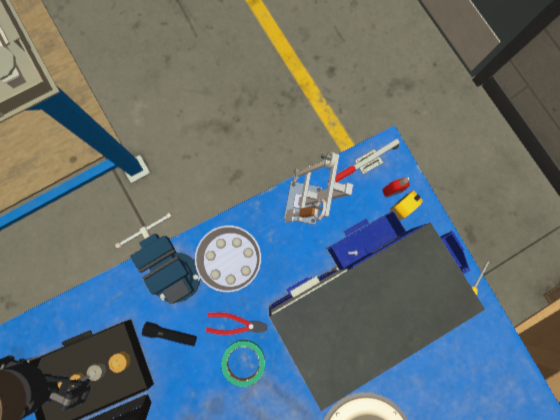

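The scene view shows the stand with the paddle on the near peg (eye ~276,144) and the spanner on the far one. The tub is at ~(292,292), with the vise directly beside it at (285,360) and a cabinet beside the rack at (400,170). The top view agrees: tub (228,258), rack (305,205).

```bash
cat >> h.py <<'E'
from scipy.spatial.transform import Rotation as Ro
def hit(cam,u,v,z):
    o,d=ray(cam,(u/560,v/420)); return o+d*(z-o[2])/d[2]
def goal(yaw,t):
    "rack x direction yaw (deg), tool tilt t from vertical; tool y along rack y"
    a=np.radians(yaw);t=np.radians(t);rx=np.array([np.cos(a),np.sin(a),0]);ry=np.array([-np.sin(a),np.cos(a),0])
    z=rx*np.sin(t)+np.array([0,0,-np.cos(t)]);return Ro.from_matrix(np.c_[np.cross(ry,z),ry,z])
def rows(p,R,sgn=1):
    s=env.state();R0=Ro.from_quat(s["tool_rot"])
    if sgn<0:R=R*Ro.from_euler("z",np.pi)
    rv=(R0.inv()*R).as_rotvec(); d=R0.inv().apply(np.array(p)-s["position"])
    return np.round(rv/2,3),np.round(d/.2,3),round(float(np.linalg.norm(rv)*57.3),1)
E
python3 - <<'E'
from h import *
np.set_printoptions(precision=3,suppress=True)
print("base px",proj("top",np.zeros(3)),proj("scene",np.zeros(3)))
for n,u,v,z in [("cab",270,315,.25),("cab",430,222,.25),("cab",485,310,.25),("cab",325,408,.25),("vise",140,240,.1),("vise",185,295,.1),("bin",330,240,.15),("hdl",145,230,.08)]: print(n,hit("top",u,v,z))
for n,u,v,z in [("cab",325,70,.25),("cab",480,175,.25),("cab",360,270,0),("cab",450,262,0),("cab",360,165,.25)]: print("s",n,hit("scene",u,v,z))
for sg in(1,-1): print(rows([.45,.36,.30],goal(-102,50),sg))
print(env.state()["position"])
E
```

```text
base px (np.float64(366.5267507024997), np.float64(442.9198722345167)) (np.float64(514.8012023240818), np.float64(233.29035289275382))
cab [0.31 0.22 0.25]
cab [ 0.476 -0.081  0.25 ]
cab [ 0.314 -0.171  0.25 ]
cab [0.151 0.126 0.25 ]
vise [0.461 0.505 0.1  ]
vise [0.341 0.403 0.1  ]
bin [0.453 0.093 0.15 ]
hdl [0.485 0.501 0.08 ]
s cab [ 0.474 -0.11   0.25 ]
s cab [0.147 0.116 0.25 ]
s cab [ 0.306  0.195 -0.   ]
s cab [0.13 0.12 0.  ]
s cab [0.347 0.153 0.25 ]
(array([-0.372, -0.321, -0.797]), array([ 1.485,  0.655, -0.304]), 107.3)
(array([-0.309,  0.358,  0.664]), array([ 1.485,  0.655, -0.304]), 93.4)
[0.217 0.586 0.239]
```

View pics/a_wrist.png

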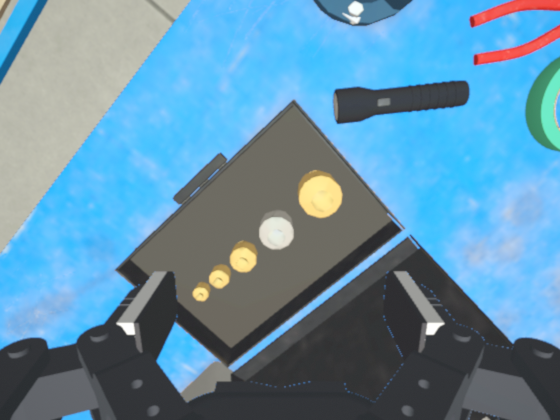

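```bash
python3 -m handwheel '[[-0.155,0.18,0.33,0.74,0.33,-0.3,1],[-0.155,0.18,0.33,0.74,0.33,-0.3,1],[-0.155,0.18,0.33,0.74,0.33,-0.3,1],[-0.155,0.18,0.33,0.74,0.33,-0.3,1],[-0.155,0.18,0.33,0.74,0.33,-0.3,1],[-0.155,0.18,0.33,0.74,0.33,-0.3,1],[-0.155,0.18,0.33,0.74,0.33,-0.3,1],[-0.155,0.18,0.33,0.74,0.33,-0.3,1]]'
python3 - <<'E'
from h import *
s=env.state();print(s["joints"],s["position"])
o,_=ray("wrist",(.5,.5));print("cam in tool",Ro.from_quat(s["tool_rot"]).inv().apply(o-s["position"]))
for p in([.47,.36,.30],[.49,.30,.27]): print(*rows(p,goal(-102,50),-1))
E
```

```text
t: 1.82
position: [0.3331, 0.4734, 0.2974]
tool_rot: [0.847, -0.478, 0.146, 0.181]
force: [0.8, 0.3, -1.0]
opening: 0.0856
grasp_force: 0.0
[ 1.3274692   0.46204663  0.1293288   0.18165723 -1.67200497 -0.80613898] [0.3330997  0.47335655 0.29741773]
cam in tool [ 0.07518307 -0.00098357 -0.1340056 ]
[-0.155  0.176  0.333] [ 0.777 -0.318  0.292] 46.7
[-0.155  0.176  0.333] [ 0.991 -0.286  0.567] 46.7
```

```bash
python3 -m handwheel '[[-0.155,0.176,0.333,0.78,-0.32,0.29,1],[-0.155,0.176,0.333,0.78,-0.32,0.29,1],[-0.155,0.176,0.333,0.78,-0.32,0.29,1],[-0.155,0.176,0.333,0.78,-0.32,0.29,1],[-0.155,0.176,0.333,0.78,-0.32,0.29,1],[-0.155,0.176,0.333,0.78,-0.32,0.29,1],[-0.155,0.176,0.333,0.78,-0.32,0.29,1],[-0.155,0.176,0.333,0.78,-0.32,0.29,1],[-0.155,0.176,0.333,0.78,-0.32,0.29,1]]'
python3 - <<'E'
from h import *
np.set_printoptions(precision=4,suppress=True)
s=env.state();print(s["joints"])
im=snap("wrist","b")
for l in ["paddle","paddle_tip","paddle_grip","paddle_eye","hook_far","hook_near","spanner","tub_in","rack"]:
    r=viewer.landmark_of(l,"wrist")
    for q in r[:2]:
        o,d=ray("wrist",q["xy"]);print(l,round(q["confidence"],2),np.array(q["xy"])*[560,420],o,d)
        cv2.circle(im,tuple(int(x) for x in np.array(q["xy"])*[560,420]),3,(255,0,255),-1)
cv2.imwrite("pics/b2.png",im[:,:,::-1])
E
```

```text
t: 2.57
position: [0.4709, 0.3594, 0.3018]
tool_rot: [-0.572, 0.704, -0.264, -0.327]
force: [-0.0, 0.2, 0.1]
opening: 0.0854
grasp_force: 0.0
[ 1.0398  0.668   0.2917  0.2722 -2.0214 -1.2344]
paddle 0.61 [200.48  150.318] [0.4824 0.4125 0.4468] [ 0.0767 -0.6823 -0.7271]
paddle_tip 0.93 [211.12 225.12] [0.4822 0.4125 0.4471] [ 0.0854 -0.5177 -0.8513]
paddle_grip 0.91 [199.08  142.506] [0.4821 0.4125 0.4471] [ 0.0764 -0.6975 -0.7125]
paddle_eye 0.85 [190.176  90.384] [0.4822 0.4126 0.447 ] [ 0.0723 -0.7874 -0.6122]
hook_far 0.75 [82.6   79.716] [0.4822 0.4126 0.4469] [ 0.3077 -0.7841 -0.539 ]
hook_far 0.55 [111.496 157.5  ] [0.4822 0.4126 0.4469] [ 0.2939 -0.6663 -0.6854]
hook_near 0.75 [191.688  76.104] [0.4823 0.4126 0.4467] [ 0.0608 -0.8086 -0.5852]
hook_near 0.3 [291.2   297.318] [0.4823 0.4126 0.4467] [-0.0957 -0.3046 -0.9476]
spanner 0.57 [112.728 156.702] [0.4824 0.4126 0.4465] [ 0.2903 -0.6686 -0.6846]
tub_in 0.9 [313.88  327.684] [0.4825 0.4126 0.4463] [-0.1385 -0.218  -0.9661]
rack 0.72 [201.488 142.884] [0.4826 0.4127 0.4462] [ 0.069  -0.6977 -0.7131]
rack 0.66 [188.888 226.002] [0.4826 0.4127 0.4462] [ 0.1428 -0.523  -0.8403]
```

View pics/b2.png

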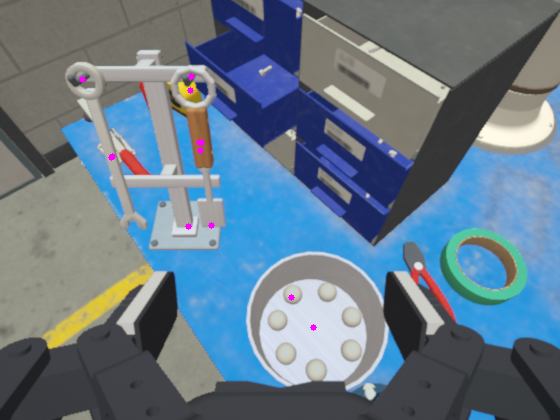

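Wrist view is very clear: the paddle is on the near peg (eye 190,90; tip 211,225), the spanner is on the far one, and the tub (314,327) has 7 balls. All landmarks sit where they belong. Next I fit one consistent model to all three views.

```bash
cat > fit.py <<'E'
from h import *
from scipy.optimize import least_squares
np.set_printoptions(precision=4,suppress=True)
obs=[("wrist",*a) for a in [("o",200.5,150.3),("tip",211.1,225.1),("grip",199.1,142.5),("eye",190.2,90.4),("hf",82.6,79.7),("hn",191.7,76.1),("tub",313.9,327.7)]]
obs+=[("scene",*a) for a in [("o",273.2,177.9),("tip",265.7,217.7),("grip",270.9,173),("eye",276.2,144.3),("hn",281.4,140.7),("tub",289.5,308.3)]]
obs+=[("top",*a) for a in [("o",305.3,209.4),("tip",284.5,213.2),("grip",309.9,215.2),("eye",322.3,211.1),("hf",332.6,158.7),("hn",323.6,207.7),("tub",227.8,259.6)]]
info={c:viewer.camera_info(c) for c in("wrist","scene","top")}
def model(q):
    e=q[:3];y=q[3];c,s=np.cos(y),np.sin(y);S,C=np.sin(np.pi/9),np.cos(np.pi/9)
    a=np.array([c*S,s*S,C]);ry=np.array([-s,c,0])
    return dict(o=e-.065*a,tip=e-.172*a,grip=e-.057*a,eye=e,hn=e+.0115*a,hf=e+.0115*a+.1*ry,tub=np.array([q[4],q[5],.005]))
def res(q):
    m=model(q);r=[]
    for c,n,u,v in obs:
        pu=proj(c,m[n]);r+=[pu[0]-u,pu[1]-v]
    return np.array(r)
f=least_squares(res,[.506,.118,.225,np.radians(-100),.42,.32],loss="soft_l1")
print(f.x,np.degrees(f.x[3]))
for o,r in zip(obs,res(f.x).reshape(-1,2)): print(o[:2],r.round(1))
for k,v in model(f.x).items(): print(k,v)
E
python3 fit.py
```

```text
[ 0.5084  0.1183  0.2191 -1.7621  0.4205  0.3177] -100.96322454094586
('wrist', 'o') [-0.2 -0.8]
('wrist', 'tip') [1.3 0.3]
('wrist', 'grip') [0.1 0.3]
('wrist', 'eye') [ 0.5 -1. ]
('wrist', 'hf') [ 0.2 -1.2]
('wrist', 'hn') [-2.9  1.2]
('wrist', 'tub') [0.1 4.1]
('scene', 'o') [-1.  -1.1]
('scene', 'tip') [-1.4  4. ]
('scene', 'grip') [1.9 0.2]
('scene', 'eye') [1.3 2.5]
('scene', 'hn') [-3.   0.6]
('scene', 'tub') [ 0.7 -3.8]
('top', 'o') [1.9 2. ]
('top', 'tip') [3.2 2.3]
('top', 'grip') [-1.1 -4.2]
('top', 'eye') [-0.9 -2.7]
('top', 'hf') [-0.2 -0.1]
('top', 'hn') [0.6 0.1]
('top', 'tub') [ 1.1 -0.1]
o [0.5126 0.1402 0.1581]
tip [0.5196 0.1761 0.0575]
grip [0.5121 0.1375 0.1656]
eye [0.5084 0.1183 0.2191]
hn [0.5076 0.1145 0.2299]
hf [0.6058 0.0955 0.2299]
tub [0.4205 0.3177 0.005 ]
```

```bash
cat > g.py <<'E'
from h import *
np.set_printoptions(precision=4,suppress=True)
R=goal(-101,50);z=R.as_matrix()[:,2];g=np.array([.5121,.1375,.1656])+.011*z
if __name__=="__main__":
    print(g); print(*rows(g-.07*z,R,-1)); print(*rows(g,R,-1))
E
python3 g.py
```

```text
[0.5105 0.1292 0.1585]
[ 0.006  0.002 -0.005] [ 0.15  -0.43   0.943] 0.9
[ 0.006  0.002 -0.005] [ 0.152 -0.434  1.293] 0.9
```

```bash
python3 -m handwheel '[[0.006,0.002,-0.005,0.15,-0.43,0.5,0.65],[0.006,0.002,-0.005,0.15,-0.43,0.5,0.65],[0.006,0.002,-0.005,0.15,-0.43,0.5,0.65],[0.006,0.002,-0.005,0.15,-0.43,0.7,0.65],[0.006,0.002,-0.005,0.15,-0.43,0.94,0.65],[0.006,0.002,-0.005,0.15,-0.43,0.94,0.65],[0.006,0.002,-0.005,0.15,-0.43,0.94,0.65],[0.006,0.002,-0.005,0.15,-0.43,0.94,0.65]]'
python3 - <<'E'
from h import *
from g import R,g
im=snap("wrist","c")
for l in ["paddle_grip","paddle_eye","hook_near","paddle"]:
    r=viewer.landmark_of(l,"wrist")
    for q in r[:1]:
        o,d=ray("wrist",q["xy"]);m={"paddle_grip":[.5121,.1375,.1656],"paddle_eye":[.5084,.1183,.2191],"hook_near":[.5076,.1145,.2299],"paddle":[.5126,.1402,.1581]}[l]
        print(l,round(q["confidence"],2),np.array(q["xy"])*[560,420],"model",np.round(proj("wrist",np.array(m)),1))
print(env.state()["joints"],env.state()["opening"]);print(*rows(g,R,-1))
E
```

```text
t: 3.73
position: [0.5213, 0.182, 0.2041]
tool_rot: [-0.576, 0.7, -0.269, -0.326]
force: [0.4, 0.4, 0.2]
opening: 0.0554
grasp_force: 0.0
paddle_grip 0.97 [284.48  234.696] model [282.8 230.8]
hook_near 0.98 [288.176 121.716] model [282.7 120.1]
paddle 0.74 [121.408 251.706] model [282.2 240.6]
[ 0.8323  0.6024 -0.1314  0.4105 -1.6241 -1.1744] 0.05575662191103218
[-0.001  0.001 -0.   ] [0.004 0.002 0.36 ] 0.1
```

View pics/c.png

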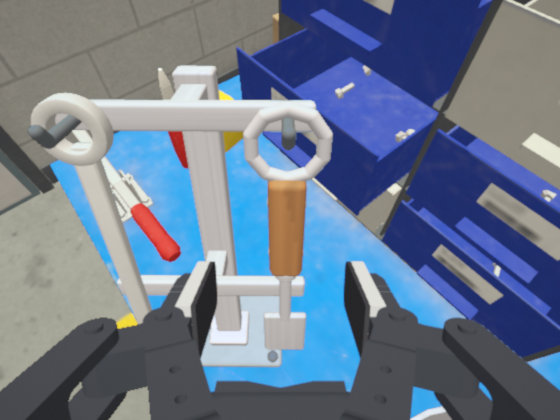

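The paddle handle (287,225) is centred between the fingers, with the ring on the near peg (288,130). I advance and close.

```bash
python3 -m handwheel '[[0,0,0,0.004,0.002,0.12,0.65],[0,0,0,0.004,0.002,0.24,0.65],[0,0,0,0.004,0.002,0.3,0.65],[0,0,0,0.004,0.002,0.36,0.65],[0,0,0,0.004,0.002,0.36,0.65],[0,0,0,0.004,0.002,0.36,0],[0,0,0,0.004,0.002,0.36,0],[0,0,0,0.004,0.002,0.36,0],[0,0,0,0.004,0.002,0.36,0],[0,0,0,0.004,0.002,0.36,0]]' 80
python3 - <<'E'
from h import *
np.set_printoptions(precision=4,suppress=True)
R0=Ro.from_quat(env.state()["tool_rot"]);y=np.radians(-101);k=np.radians(20)
a=np.array([np.cos(y)*np.sin(k),np.sin(y)*np.sin(k),np.cos(k)]);f=-np.array([np.cos(y)*np.cos(k),np.sin(y)*np.cos(k),-np.sin(k)])
for n,d in (("up14",.014*a),("out50",.014*a+.05*f),("out100",.014*a+.1*f)): print(n,R0.inv().apply(d)/.2)
E
```

```text
t: 4.82
position: [0.5106, 0.1288, 0.1589]
tool_rot: [-0.577, 0.699, -0.269, -0.325]
force: [0.4, 2.7, 3.9]
opening: 0.0189
grasp_force: 78.0
up14 [ 0.0657 -0.0001 -0.024 ]
out50 [-0.02   -0.0003 -0.2588]
out100 [-0.1058 -0.0006 -0.4937]
```

```bash
python3 -m handwheel '[[0,0,0,0.033,0,-0.012,0],[0,0,0,0.066,0,-0.024,0],[0,0,0,0.066,0,-0.024,0],[0,0,0,0.066,0,-0.024,0]]'; python3 - <<'E'
from h import *
snap("wrist","d")
E
```

```text
t: 5.15
position: [0.5097, 0.1237, 0.1723]
tool_rot: [-0.576, 0.7, -0.269, -0.325]
force: [0.8, 6.4, 3.6]
opening: 0.0186
grasp_force: 78.3
```

View pics/d.png

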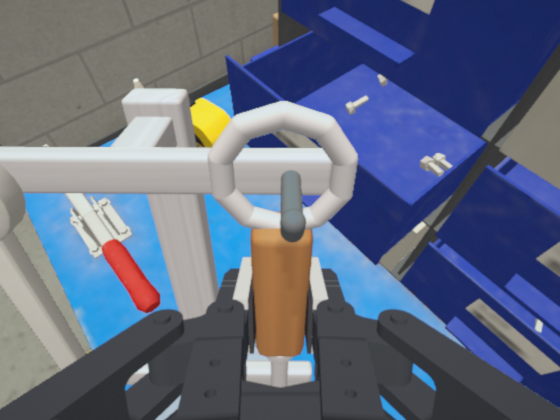

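The ring (283,165) is now raised, with the peg passing through about its middle (root at 291,178). I draw it out.

```bash
python3 -m handwheel '[[0,0,0,-0.02,0,-0.06,0],[0,0,0,-0.04,0,-0.11,0],[0,0,0,-0.05,0,-0.14,0]]'; python3 -m handwheel '[[0,0,0,-0.02,0,-0.06,0],[0,0,0,-0.05,0,-0.15,0],[0,0,0,-0.09,0,-0.25,0],[0,0,0,-0.12,0,-0.33,0],[0,0,0,-0.12,0,-0.33,0],[0,0,0,-0.12,0,-0.33,0]]'; python3 - <<'E'
from h import *
snap("wrist","e")
E
```

```text
t: 5.45
position: [0.5144, 0.1507, 0.1817]
tool_rot: [-0.576, 0.699, -0.269, -0.327]
force: [0.6, -0.4, -2.0]
opening: 0.0188
grasp_force: 78.0
t: 5.95
position: [0.5268, 0.2155, 0.2051]
tool_rot: [-0.576, 0.699, -0.269, -0.327]
force: [-0.3, -0.2, -1.9]
opening: 0.0193
grasp_force: 78.2
```

View pics/e.png

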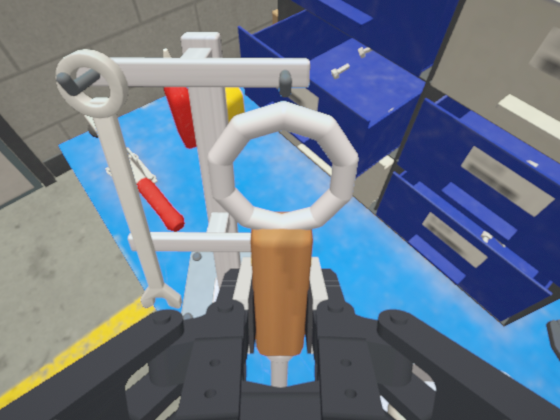

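The paddle is off the peg (ring at 283,165, clear of the peg tip at 286,80), and the spanner is undisturbed. Next I check where the tip sits in the hand and refine the tub centre.

```bash
python3 - <<'E'
from h import *
np.set_printoptions(precision=4,suppress=True)
s=env.state();R0=Ro.from_quat(s["tool_rot"]);print(R0.as_matrix())
a=np.array([np.cos(np.radians(20)),0,-np.sin(np.radians(20))])
T={"paddle_tip":-.115,"paddle_eye":.057,"paddle_grip":0,"paddle":-.008}
obs={l:[] for l in list(T)+["tub_in"]}
for c in("scene","top","wrist"):
    viewer.grab_frame(c)
    for l in list(T)+["tub_in"]:
        r=viewer.landmark_of(l,c)
        if not r: continue
        q=np.array(r[0]["xy"])*[560,420]
        p=s["position"]+R0.apply(np.array([0,0,-.011])+T[l]*a) if l in T else np.array([.4205,.3177,.005])
        print(c,l,round(r[0]["confidence"],2),q.round(1),"model",np.round(proj(c,p),1))
        if r[0]["confidence"]>.5: obs[l].append(ray(c,r[0]["xy"]))
for l in obs:
    if len(obs[l])>1: x,e=tri(obs[l]);print(l,x,np.round(e,4),"tool",R0.inv().apply(x-s["position"]))
E
```

```text
[[-0.122  -0.9814 -0.1485]
 [-0.6299  0.1922 -0.7525]
 [ 0.767   0.0017 -0.6416]]
scene paddle_tip 0.73 [241.9 235.6] model [241.6 237.7]
scene paddle_eye 0.59 [254.2 151.6] model [253.6 156.8]
scene paddle_grip 0.65 [248.9 184.8] model [249.3 185.5]
scene paddle 0.78 [248.3 189.1] model [248.8 189.4]
scene tub_in 0.65 [289.  304.1] model [290.2 304.5]
top paddle_tip 0.69 [247.1 205.5] model [250.5 205.6]
top paddle_eye 0.69 [218.5 240.5] model [278.1 195.8]
top paddle_grip 0.7 [263.  196.8] model [267.7 199.5]
top paddle 0.59 [262.5 198.4] model [266.4 200. ]
top tub_in 0.87 [228.9 260.3] model [229.  259.5]
wrist paddle_grip 0.74 [279.7 302.2] model [283.3 296.2]
wrist paddle 0.74 [278.5 313.9] model [283.2 308.8]
paddle_tip [0.532  0.2681 0.1204] [0.0007 0.0007] tool [-0.0992  0.0047  0.0132]
paddle_eye [0.4566 0.3053 0.3812] [0.0251 0.0251] tool [ 0.0867  0.0863 -0.1709]
paddle_grip [0.5293 0.2302 0.2223] [0.0035 0.0029 0.0022] tool [ 0.0032  0.0002 -0.0232]
paddle [0.5296 0.2312 0.2117] [0.0025 0.0022 0.0024] tool [-0.0056  0.0001 -0.0172]
tub_in [0.4206 0.318  0.0063] [0.0022 0.0022] tool [-0.2045  0.1233  0.0654]
```

```bash
cat > s.py <<'E'
from h import *
np.set_printoptions(precision=3,suppress=True)
tt=np.array([-.104,.001,.018]);C=np.array([.4205,.318,0])
def tipnow(): 
    s=env.state();return s["position"]+Ro.from_quat(s["tool_rot"]).apply(tt)
def tiprows(p,yaw=-101,t=40):
    R=goal(yaw,t)*Ro.from_euler("z",np.pi); return rows(np.array(p)-R.apply(tt),R)
E
python3 - <<'E'
from s import *
print(tipnow()-C); print(*tiprows(C+[0,0,.11]))
E
```

```text
[ 0.116 -0.051  0.114]
[ 0.    -0.087 -0.   ] [-0.097  0.616  0.001] 10.0
```

```bash
python3 -m handwheel '[[0,-0.02,0,-0.02,0.15,0,0],[0,-0.045,0,-0.05,0.31,0,0],[0,-0.07,0,-0.08,0.46,0,0],[0,-0.087,0,-0.097,0.616,0,0],[0,-0.087,0,-0.097,0.616,0,0],[0,-0.087,0,-0.097,0.616,0,0],[0,-0.087,0,-0.097,0.616,0,0],[0,-0.087,0,-0.097,0.616,0,0]]'
python3 - <<'E'
from s import *
print(tipnow()-C, env.state()["joints"])
obs=[]
a=np.array([np.cos(np.radians(20)),0,-np.sin(np.radians(20))])
for c in("scene","top"):
    snap(c,"f_"+c)
    for l,off in(("paddle_tip",0),("paddle_grip",.115),("paddle_eye",.172)):
        s=env.state();p=tipnow()+Ro.from_quat(s["tool_rot"]).apply(off*a)
        r=viewer.landmark_of(l,c)
        print(c,l,[(round(q["confidence"],2),(np.array(q["xy"])*[560,420]).round(1)) for q in r[:1]],"model",np.round(proj(c,p),1))
print("centre px",[np.round(proj(c,C+[0,0,.005]),1) for c in("scene","top")])
print(*tiprows(C+[0,0,.03]));print(*tiprows(C+[0,0,.005]))
E
```

```text
t: 7.57
position: [0.409, 0.2509, 0.1907]
tool_rot: [-0.597, 0.725, -0.218, -0.264]
force: [0.5, 0.2, -2.6]
opening: 0.0185
grasp_force: 78.4
[ 0.001 -0.     0.11 ] [ 1.026  0.478 -0.237  0.223 -1.525 -1.308]
scene paddle_tip [] model [290.9 275.1]
scene paddle_grip [(0.58, array([305.5, 219.1]))] model [307.7 217.5]
scene paddle_eye [(0.79, array([317.6, 187.2]))] model [316.7 186.6]
top paddle_tip [(0.4, array([314.2, 169.7]))] model [224.5 257.1]
top paddle_grip [(0.93, array([248.1, 260.1]))] model [248.3 260. ]
top paddle_eye [(0.73, array([263.2, 261.6]))] model [262.4 261.7]
centre px [array([290.2, 304.6]), array([228.8, 259.5])]
[ 0.001 -0.    -0.   ] [-0.258  0.001  0.306] 0.1
[ 0.001 -0.    -0.   ] [-0.338  0.001  0.401] 0.1
```

```bash
python3 -c "
import cv2,numpy as np
a=cv2.imread('pics/f_scene.png')[90:350,150:410];b=cv2.imread('pics/f_top.png')[130:330,150:350]
cv2.imwrite('pics/f2.png',np.hstack([cv2.resize(a,(400,400)),cv2.resize(b,(400,400))]))"
```

```text
(no output)
```

View pics/f2.png

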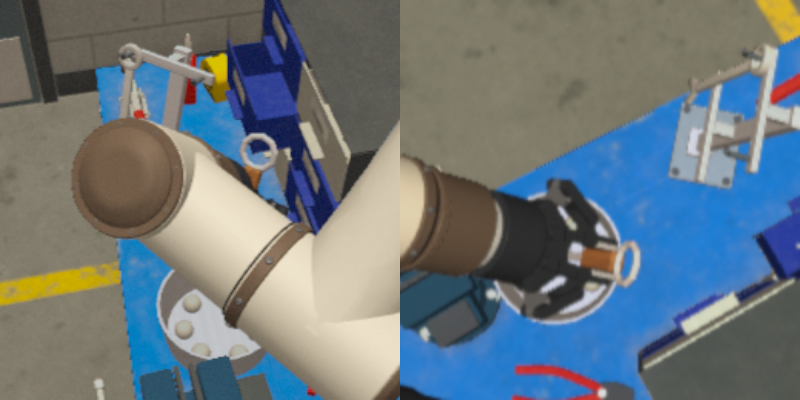

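Left crop: paddle ring and handle at the expected place, over the tub. Right crop: the handle lies centred over the tub and the wrist passes near the vise. I check the vise height before descending.

```bash
python3 - <<'E'
from h import *
np.set_printoptions(precision=3,suppress=True)
# jaw block corners: scene right-most jaw end vs top
for s,t in(((328,345),(192,292)),((234,358),(135,240)),((288,322),(190,262)),((252,331),(160,235))):
    x,e=tri([ray("scene",(s[0]/560,s[1]/420)),ray("top",(t[0]/560,t[1]/420))]);print(x,np.round(e,3))
for c in("scene","top"):
    for l in("tub","rack"):
        print(c,[(round(q["confidence"],2),np.round(np.array(q["rect"])*[560,420,560,420])) for q in viewer.recognise(l,c)[:1]])
E
```

```text
[0.337 0.397 0.046] [0.008 0.008]
[0.457 0.503 0.14 ] [0. 0.]
[0.408 0.396 0.087] [0.004 0.004]
[0.457 0.451 0.133] [0.01 0.01]
scene [(0.89, array([255., 268.,  68.,  67.]))]
scene [(0.76, array([231., 116.,  57.,  60.]))]
top [(0.84, array([200., 228.,  60.,  67.]))]
top [(0.63, array([286., 154.,  67.,  70.]))]
```

```bash
python3 -m handwheel '[[0,0,0,-0.08,0,0.1,0],[0,0,0,-0.17,0,0.2,0],[0,0,0,-0.258,0,0.306,0],[0,0,0,-0.258,0,0.306,0],[0,0,0,-0.258,0,0.306,0]]'
python3 -m handwheel '[[0,0,0,-0.016,0,0.019,0],[0,0,0,-0.032,0,0.038,0],[0,0,0,-0.032,0,0.038,0]]'
python3 -m handwheel '[[0,0,0,-0.013,0,0.015,0],[0,0,0,-0.026,0,0.031,0],[0,0,0,-0.026,0,0.031,0]]'
```

```text
t: 8.58
position: [0.4083, 0.2506, 0.1105]
tool_rot: [-0.597, 0.725, -0.218, -0.266]
force: [-0.5, -0.4, -0.7]
opening: 0.0185
grasp_force: 78.3
t: 8.83
position: [0.4086, 0.2514, 0.1011]
tool_rot: [-0.597, 0.725, -0.217, -0.264]
force: [-0.5, -1.2, -2.2]
opening: 0.0192
grasp_force: 78.3
t: 9.08
position: [0.4089, 0.2509, 0.094]
tool_rot: [-0.597, 0.725, -0.219, -0.265]
force: [-1.1, 0.3, 6.5]
opening: 0.0189
grasp_force: 79.0
```

```bash
cat > circ.py <<'E'
from s import *
import sys
a0,a1,n=map(float,sys.argv[1:4]);up=float(sys.argv[4]);r0=float(sys.argv[5])
R=goal(-101,40)*Ro.from_euler("z",np.pi)
P=lambda a,r:np.array([r*np.cos(np.radians(a)),r*np.sin(np.radians(a)),0])
print("tip",tipnow()-C,env.state()["force"])
for k in range(1,int(n)+1):
    d=P(a0+(a1-a0)*k/n,.022)-P(a0,r0)+[0,0,up]
    v=R.inv().apply(d)/.2; print("[0,0,0,%.3f,%.3f,%.3f,0],"%tuple(v),end="")
print()
E
python3 circ.py -45 -45 1 .004 0; python3 circ.py -45 135 12 0 .022; python3 circ.py 135 315 12 0 .022;python3 circ.py -45 90 9 0 .022
```

```text
tip [ 0.    -0.     0.013] [-1.071  0.325  6.549]
[0,0,0,0.060,-0.091,0.024,0],
tip [ 0.    -0.     0.013] [-1.071  0.325  6.549]
[0,0,0,-0.020,-0.013,-0.017,0],[0,0,0,-0.041,-0.019,-0.035,0],[0,0,0,-0.063,-0.017,-0.053,0],[0,0,0,-0.084,-0.008,-0.071,0],[0,0,0,-0.102,0.008,-0.086,0],[0,0,0,-0.117,0.030,-0.098,0],[0,0,0,-0.127,0.055,-0.106,0],[0,0,0,-0.131,0.084,-0.110,0],[0,0,0,-0.130,0.112,-0.109,0],[0,0,0,-0.123,0.139,-0.103,0],[0,0,0,-0.111,0.163,-0.093,0],[0,0,0,-0.094,0.182,-0.079,0],
tip [ 0.    -0.     0.013] [-1.071  0.325  6.549]
[0,0,0,0.020,0.013,0.017,0],[0,0,0,0.041,0.019,0.035,0],[0,0,0,0.063,0.017,0.053,0],[0,0,0,0.084,0.008,0.071,0],[0,0,0,0.102,-0.008,0.086,0],[0,0,0,0.117,-0.030,0.098,0],[0,0,0,0.127,-0.055,0.106,0],[0,0,0,0.131,-0.084,0.110,0],[0,0,0,0.130,-0.112,0.109,0],[0,0,0,0.123,-0.139,0.103,0],[0,0,0,0.111,-0.163,0.093,0],[0,0,0,0.094,-0.182,0.079,0],
tip [ 0.    -0.     0.013] [-1.071  0.325  6.549]
[0,0,0,-0.020,-0.013,-0.017,0],[0,0,0,-0.041,-0.019,-0.035,0],[0,0,0,-0.063,-0.017,-0.053,0],[0,0,0,-0.084,-0.008,-0.071,0],[0,0,0,-0.102,0.008,-0.086,0],[0,0,0,-0.117,0.030,-0.098,0],[0,0,0,-0.127,0.055,-0.106,0],[0,0,0,-0.131,0.084,-0.110,0],[0,0,0,-0.130,0.112,-0.109,0],
```

```bash
python3 -m handwheel '[[0,0,0,0.013,0,-0.015,0],[0,0,0,0.013,0,-0.015,0],[0,0,0,0.03,-0.03,-0.002,0],[0,0,0,0.045,-0.06,0.011,0],[0,0,0,0.06,-0.09,0.024,0],[0,0,0,0.06,-0.09,0.024,0]]'; python3 -c "
from s import *
print(tipnow()-C)"
```

```text
t: 9.58
position: [0.4243, 0.2342, 0.0965]
tool_rot: [-0.597, 0.726, -0.217, -0.265]
force: [-0.2, -0.8, -1.8]
opening: 0.019
grasp_force: 78.4
[ 0.016 -0.017  0.016]
```

```bash
python3 -m handwheel '[[0,0,0,-0.02,-0.013,-0.017,0],[0,0,0,-0.041,-0.019,-0.035,0],[0,0,0,-0.063,-0.017,-0.053,0],[0,0,0,-0.084,-0.008,-0.071,0],[0,0,0,-0.102,0.008,-0.086,0],[0,0,0,-0.117,0.03,-0.098,0],[0,0,0,-0.127,0.055,-0.106,0],[0,0,0,-0.131,0.084,-0.11,0],[0,0,0,-0.13,0.112,-0.109,0],[0,0,0,-0.123,0.139,-0.103,0],[0,0,0,-0.111,0.163,-0.093,0],[0,0,0,-0.094,0.182,-0.079,0]]'; python3 -c "
from s import *
print(tipnow()-C)"
```

```text
t: 10.58
position: [0.3921, 0.2665, 0.0968]
tool_rot: [-0.598, 0.725, -0.218, -0.264]
force: [-0.4, -0.1, -1.4]
opening: 0.0191
grasp_force: 78.4
[-0.016  0.015  0.016]
```

```bash
python3 -m handwheel '[[0,0,0,0.02,0.013,0.017,0],[0,0,0,0.041,0.019,0.035,0],[0,0,0,0.063,0.017,0.053,0],[0,0,0,0.084,0.008,0.071,0],[0,0,0,0.102,-0.008,0.086,0],[0,0,0,0.117,-0.03,0.098,0],[0,0,0,0.127,-0.055,0.106,0],[0,0,0,0.131,-0.084,0.11,0],[0,0,0,0.13,-0.112,0.109,0],[0,0,0,0.123,-0.139,0.103,0],[0,0,0,0.111,-0.163,0.093,0],[0,0,0,0.094,-0.182,0.079,0]]'; python3 -c "
from s import *
print(tipnow()-C)"
```

```text
t: 11.58
position: [0.4245, 0.2358, 0.0966]
tool_rot: [-0.597, 0.725, -0.217, -0.264]
force: [-0.4, 0.4, -0.9]
opening: 0.019
grasp_force: 78.4
[ 0.016 -0.015  0.016]
```

```bash
python3 -m handwheel '[[0,0,0,-0.02,-0.013,-0.017,0],[0,0,0,-0.041,-0.019,-0.035,0],[0,0,0,-0.063,-0.017,-0.053,0],[0,0,0,-0.084,-0.008,-0.071,0],[0,0,0,-0.102,0.008,-0.086,0],[0,0,0,-0.117,0.03,-0.098,0],[0,0,0,-0.127,0.055,-0.106,0],[0,0,0,-0.131,0.084,-0.11,0],[0,0,0,-0.13,0.112,-0.109,0]]'; python3 - <<'E'
from s import *
print(tipnow()-C)
a=np.array([np.cos(np.radians(20)),0,-np.sin(np.radians(20))])
for c in("scene","top","wrist"):
    snap(c,"h_"+c)
    for l,off in(("paddle_grip",.115),("paddle_eye",.172)):
        s=env.state();p=tipnow()+Ro.from_quat(s["tool_rot"]).apply(off*a)
        r=viewer.landmark_of(l,c)
        print(c,l,[(round(q["confidence"],2),(np.array(q["xy"])*[560,420]).round(1)) for q in r[:1]],"model",np.round(proj(c,p),1))
E
```

```text
t: 12.33
position: [0.4076, 0.2736, 0.0967]
tool_rot: [-0.598, 0.725, -0.218, -0.264]
force: [0.4, 0.1, -1.3]
opening: 0.019
grasp_force: 78.4
[-0.001  0.023  0.016]
scene paddle_grip [(0.74, array([300.5, 262.8]))] model [303.3 260. ]
scene paddle_eye [(0.69, array([308.9, 229. ]))] model [311.3 232.2]
top paddle_grip [(0.64, array([238.8, 261.3]))] model [239.9 262.4]
top paddle_eye [(0.69, array([252.6, 265.9]))] model [252.  263.9]
wrist paddle_grip [(0.81, array([278.9, 302. ]))] model [285.4 302.4]
wrist paddle_eye [] model [287.  165.5]
```

View pics/h_wrist.png

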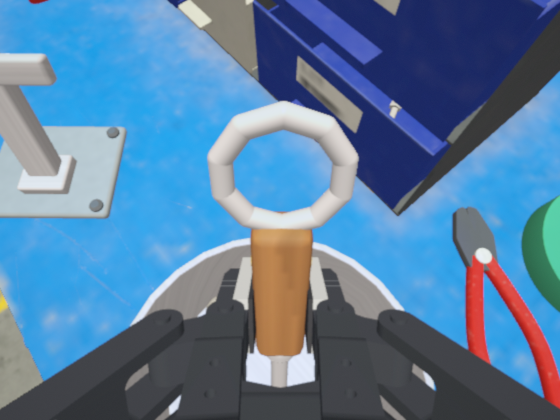

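The wrist view shows the paddle firmly held (ring 283,163; handle rows 228–352) with the blade in the tub. I use the ring and handle geometry in this picture to check the tip's position in the hand.

```bash
python3 - <<'E'
from s import *
from scipy.optimize import least_squares
s=env.state();R0=Ro.from_quat(s["tool_rot"]);i=viewer.camera_info("wrist");W=np.array(i["world_to_cam"]);print("fx",i["fx"])
def px(pt): return np.array(proj("wrist",s["position"]+R0.apply(pt)))
# measured
def pred(q):
    gx,gz,pit=q;c,sn=np.cos(pit),np.sin(pit);a=np.array([c,0,-sn]);n=np.array([-sn,0,-c]) # n: front (towards palm)
    g=np.array([gx,0,gz]);y=np.array([0,1,0]);out=[]
    e=g+.057*a
    cen=px(e);l,r=px(e+.0215*y),px(e-.0215*y);out+=[cen[1]-163,abs(l[0]-r[0])-147]
    out+=[px(e+.018*a)[1]-118,px(e-.018*a)[1]-216]
    for k,row in((.155,228),(.087,352)):
        m=g+(k-.115)*a; out+=[(px(m+.008*n)[1]-row)*.7]
    return np.array(out)
f=least_squares(pred,[0,-.011,np.radians(20)],loss="soft_l1");q=f.x
a=np.array([np.cos(q[2]),0,-np.sin(q[2])]);tip=np.array([q[0],0,q[1]])-.115*a
print(q,np.degrees(q[2]),f.fun);print("tip tool",tip,"vs",tt)
t=s["position"]+R0.apply(tip);print("tip world rel C",t-C)
print("at nominal", pred([.004,-.020,np.radians(20)]).round(1))
E
```

```text
fx 354.74401659575517
[ 0.002 -0.011  0.356] 20.389509570570638 [ 4.786 -0.502 -9.405 -0.302  1.067 -0.204]
tip tool [-0.106  0.     0.029] vs [-0.104  0.001  0.018]
tip world rel C [-0.     0.017  0.007]
at nominal [  2.   12.6 -18.7   1.3   3.    7.2]
```

The tip sits as first modelled, so the stirred circle was about 6 mm right of centre. It probably still passed, but I add one more corrected turn as insurance; it ends on the left side, where I want the blade to finish.

```bash
sed -i 's/^tt=np.array.*;C=/tt=np.array([-.107,0,.0285]);C=/' s.py; python3 circ.py 90 90 1 .001 .016; python3 circ.py 90 270 12 0 .022; python3 circ.py 270 450 12 0 .022 | tail -1
```

```text
tip [0.    0.017 0.006] [ 0.355  0.546 -0.593]
[0,0,0,-0.019,0.006,-0.023,0],
tip [0.    0.017 0.006] [ 0.355  0.546 -0.593]
[0,0,0,0.007,0.027,0.006,0],[0,0,0,0.019,0.051,0.016,0],[0,0,0,0.036,0.070,0.030,0],[0,0,0,0.055,0.083,0.046,0],[0,0,0,0.077,0.089,0.064,0],[0,0,0,0.099,0.087,0.083,0],[0,0,0,0.120,0.078,0.100,0],[0,0,0,0.138,0.062,0.116,0],[0,0,0,0.153,0.041,0.128,0],[0,0,0,0.162,0.015,0.136,0],[0,0,0,0.167,-0.013,0.140,0],[0,0,0,0.165,-0.042,0.139,0],
[0,0,0,-0.007,-0.027,-0.006,0],[0,0,0,-0.019,-0.051,-0.016,0],[0,0,0,-0.036,-0.070,-0.030,0],[0,0,0,-0.055,-0.083,-0.046,0],[0,0,0,-0.077,-0.089,-0.064,0],[0,0,0,-0.099,-0.087,-0.083,0],[0,0,0,-0.120,-0.078,-0.100,0],[0,0,0,-0.138,-0.062,-0.116,0],[0,0,0,-0.153,-0.041,-0.128,0],[0,0,0,-0.162,-0.015,-0.136,0],[0,0,0,-0.167,0.013,-0.140,0],[0,0,0,-0.165,0.042,-0.139,0],
```

```bash
python3 -m handwheel '[[0,0,0,-0.014,0.006,-0.029,0],[0,0,0,-0.014,0.006,-0.029,0]]'
python3 -m handwheel '[[0,0,0,0.007,0.027,0.006,0],[0,0,0,0.019,0.051,0.016,0],[0,0,0,0.036,0.07,0.03,0],[0,0,0,0.055,0.083,0.046,0],[0,0,0,0.077,0.089,0.064,0],[0,0,0,0.099,0.087,0.083,0],[0,0,0,0.12,0.078,0.1,0],[0,0,0,0.138,0.062,0.116,0],[0,0,0,0.153,0.041,0.128,0],[0,0,0,0.162,0.015,0.136,0],[0,0,0,0.167,-0.013,0.14,0],[0,0,0,0.165,-0.042,0.139,0]]'
python3 -m handwheel '[[0,0,0,-0.007,-0.027,-0.006,0],[0,0,0,-0.019,-0.051,-0.016,0],[0,0,0,-0.036,-0.07,-0.03,0],[0,0,0,-0.055,-0.083,-0.046,0],[0,0,0,-0.077,-0.089,-0.064,0],[0,0,0,-0.099,-0.087,-0.083,0],[0,0,0,-0.12,-0.078,-0.1,0],[0,0,0,-0.138,-0.062,-0.116,0],[0,0,0,-0.153,-0.041,-0.128,0],[0,0,0,-0.162,-0.015,-0.136,0],[0,0,0,-0.167,0.013,-0.14,0],[0,0,0,-0.165,0.042,-0.139,0],[0,0,0,-0.165,0.042,-0.139,0]]' | head -3
python3 - <<'E'
from s import *
print(tipnow()-C)
for t,y in((25,.032),(20,.032),(15,.035)): print(t,*tiprows(C+[0.003,y,.009],-101,t), (C+[0.003,y,.009]-(goal(-101,t)*Ro.from_euler("z",np.pi)).apply(tt))-C)
E
```

```text
t: 12.95
position: [0.4089, 0.2803, 0.0997]
tool_rot: [-0.598, 0.725, -0.217, -0.263]
force: [1.0, 0.8, -1.9]
opening: 0.0187
grasp_force: 78.4
t: 13.95
position: [0.4089, 0.2348, 0.0993]
tool_rot: [-0.597, 0.725, -0.217, -0.264]
force: [-0.3, -0.4, -1.5]
opening: 0.0191
grasp_force: 78.4
[ 0.001 -0.021  0.009]
25 [ 0.    -0.131 -0.   ] [-0.18   0.038 -0.026] 15.0 [-0.013 -0.051  0.08 ]
20 [ 0.    -0.175 -0.   ] [-0.183  0.038  0.023] 20.0 [-0.014 -0.057  0.072]
15 [ 0.    -0.218 -0.001] [-0.2    0.041  0.061] 25.0 [-0.015 -0.059  0.064]$: bad value
```

```bash
python3 -m handwheel '[[0,0,0,-0.007,-0.027,-0.006,0],[0,0,0,-0.019,-0.051,-0.016,0],[0,0,0,-0.036,-0.07,-0.03,0],[0,0,0,-0.055,-0.083,-0.046,0],[0,0,0,-0.077,-0.089,-0.064,0],[0,0,0,-0.099,-0.087,-0.083,0],[0,0,0,-0.12,-0.078,-0.1,0],[0,0,0,-0.138,-0.062,-0.116,0],[0,0,0,-0.153,-0.041,-0.128,0],[0,0,0,-0.162,-0.015,-0.136,0],[0,0,0,-0.167,0.013,-0.14,0],[0,0,0,-0.165,0.042,-0.139,0]]'
python3 - <<'E'
from s import *
print(tipnow()-C)
for t,y in((30,.028),(20,.036)): print(t,*tiprows(C+[0.002,y,.009],-101,t))
E
```

```text
t: 14.95
position: [0.4076, 0.2796, 0.0993]
tool_rot: [-0.598, 0.725, -0.218, -0.264]
force: [-0.1, 0.0, -1.8]
opening: 0.019
grasp_force: 78.4
[-0.001  0.024  0.009]
30 [ 0.    -0.087 -0.   ] [ 0.001 -0.01   0.08 ] 10.0
20 [ 0.    -0.175 -0.   ] [-0.029 -0.002  0.151] 20.0
```

```bash
python3 -m handwheel '[[0,-0.044,0,0.002,-0.005,0.04,0],[0,-0.087,0,0.001,-0.01,0.08,0],[0,-0.13,0,-0.012,-0.006,0.116,0],[0,-0.175,0,-0.029,-0.002,0.151,0],[0,-0.175,0,-0.029,-0.002,0.151,0],[0,-0.175,0,-0.029,-0.002,0.151,0]]'
python3 - <<'E'
from s import *
print(tipnow()-C,env.state()["position"]-C)
snap("wrist","k")
E
```

```text
t: 15.45
position: [0.4053, 0.2635, 0.0733]
tool_rot: [-0.626, 0.76, -0.111, -0.134]
force: [0.7, 0.3, -0.9]
opening: 0.0189
grasp_force: 78.4
[0.002 0.035 0.01 ] [-0.015 -0.055  0.073]
```

View pics/k.png

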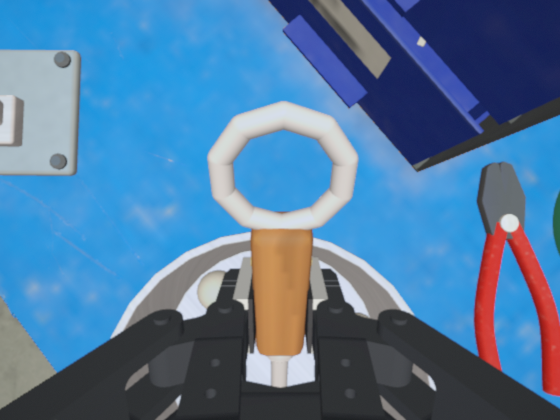

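The handle crosses the rim at (282,235), leaning away from the vise; the fingers are inside the rim. I open slightly and retract.

```bash
python3 -m handwheel '[[0,0,0,-0.005,0,0.013,0],[0,0,0,-0.005,0,0.013,0.3],[0,0,0,-0.005,0,0.013,0.4],[0,0,0,-0.005,0,0.013,0.42],[0,0,0,-0.005,0,0.013,0.42],[0,0,0,-0.005,0,0.013,0.42],[0,0,0,-0.005,0,0.013,0.42]]'
python3 -m handwheel '[[0,0,0,0,0,-0.05,0.42],[0,0,0,0,0,-0.15,0.42],[0,0,0,0,0,-0.3,0.42],[0,0,0,0,0,-0.5,0.42],[0,0,0,0,0,-0.7,0.42],[0,0,0,0,0,-0.8,0.42],[0,0,0,0,0,-0.8,0.42],[0,0,0,0,0,-0.8,0.42]]'
python3 - <<'E'
from s import *
for c in("scene","top","wrist"):
    snap(c,"m_"+c)
    for l in("paddle_tip","paddle_eye","spanner"):
        r=viewer.landmark_of(l,c);print(c,l,[(round(q["confidence"],2),(np.array(q["xy"])*[560,420]).round(1)) for q in r[:1]])
print(env.state()["t"])
E
```

```text
t: 16.08
position: [0.4058, 0.2646, 0.0697]
tool_rot: [-0.626, 0.76, -0.11, -0.134]
force: [0.7, -0.7, -0.3]
opening: 0.0357
grasp_force: 0.0
t: 16.75
position: [0.4164, 0.3187, 0.221]
tool_rot: [-0.626, 0.76, -0.11, -0.133]
force: [-0.3, -0.5, -1.0]
opening: 0.0362
grasp_force: 0.0
scene paddle_tip [(0.65, array([285.4, 317.9]))]
scene paddle_eye [(0.57, array([319.6, 230.7]))]
scene spanner [(0.7, array([231.8, 165.9]))]
top paddle_tip [(0.74, array([211.7, 255.7]))]
top paddle_eye [(0.91, array([271.6, 269.2]))]
top spanner [(0.88, array([312.8, 170.3]))]
wrist paddle_tip [(0.74, array([275.6, 288.6]))]
wrist paddle_eye [(0.74, array([282.5, 120.1]))]
wrist spanner []
17.35
```

View pics/m_wrist.png

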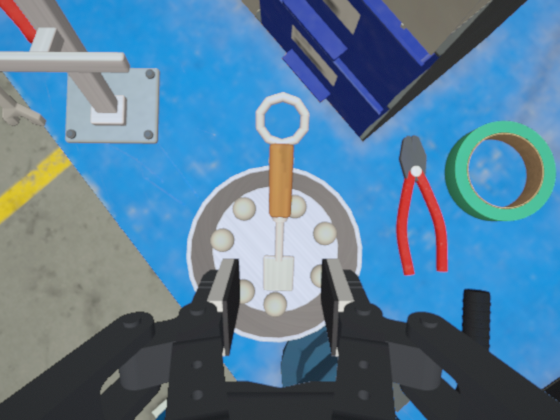

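All 7 balls are in the tub. The blade lies on the floor at (278,272), with the handle on the rim at (282,175) and the ring outside (282,120); the gripper is clear. I do a last check of tip and eye heights, then hand in.

```bash
python3 - <<'E'
from s import *
P={"tip":[("scene",285.4,317.9),("top",211.7,255.7),("wrist",275.6,288.6)],"eye":[("scene",319.6,230.7),("top",271.6,269.2),("wrist",282.5,120.1)]}
x={k:tri([ray(c,(u/560,v/420)) for c,u,v in v_]) for k,v_ in P.items()}
for k in x: print(k,x[k][0]-C,np.round(x[k][1],3))
if x["eye"][0][2]>.07: print(env.finish_job())
E
```

```text
tip [0.005 0.037 0.018] [0.006 0.004 0.003]
eye [-0.025 -0.101  0.123] [0.001 0.002 0.003]
the job is handed in; nothing more can be done
None
```

The job is handed in, with no verdict returned: the paddle was lifted off its peg, stirred counter-clockwise for two-plus turns and left leaning on the tub rim with all 7 balls inside and the spanner still hanging; the first turn ran about 6 mm off centre, so I added a second, corrected one.

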